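# Hold the grinder lid at the pulse mark

### The arm

A 7-joint arm with a two-finger parallel gripper is mounted at the origin on the work surface; the furniture and walls round the work are solid. World frame = base frame: x ahead of the robot, y to its left, z up, the work surface at z = 0. Lengths are in m, angles in rad, forces in N, time in s.
With the tool pointing down it reaches from about 0.4 to 0.875 m from the base axis. Payload 6.5 kg.
Tool frame: the origin (TCP) lies midway between the tips of the shut fingers; the grasp point (between the pads) lies 19 mm behind it; z points along the fingers, y is the direction in which the jaws open and shut (so a half turn about z gives the same grasp; the last joint's range is limited). The gripper opens to 88 mm and grips with 3 to 60 N. Pads are 18 mm wide; open, the fingers measure 123 mm over their backs; the gripper's body (75 mm by 187 mm) begins 45 mm behind the grasp point.
Start: joints at [-1.308, 0.536, -0.004, 1.538, 0.003, 1.067, -0.071], TCP at [0.21, 0.615, 0.239] pointing down, gripper open.
Joint ranges: [-2.7, 2.7], [-0.37, 2.16], [-1.27, 1.26], [0.24, 2.4], [-1.31, 4.45], [0.19, 1.91], [-2.76, 2.76]. Speed limits (rad/s): [2.39, 2.39, 3.14, 3.14, 3.14, 3.14, 3.14].

### API

Orientations are given as a unit quaternion [x, y, z, w].
In Python, from bench import ctrl gives the robot as it stands.
- The arm moves only by the tool apply_moves, never from a script. Its argument "increments" is a list of rows, each a list of 3 entries, a list of its own where there are three numbers: the shift along the world's x, y, z in cm, then the turn about the world's z in degrees, then the finger opening in cm, from 0 to 8.81. A call has exactly 5 rows; each row shifts and turns the commanded pose from where the row before left it; what a row does not reach is not made up. A row lasts 1/8 s, in which the tool goes at most 62.5 mm and 10.7 degrees, less where a joint would pass 70% of its speed; a pose out of reach is approached as far as the arm can. A call is refused whole if a number of a shift passes 6.25 or a number of a turn 10.7, either way. A call with a gripper value outside its range is refused whole. The fingers move at their own pace and stop on an object; "grip_force" is the grip in N (left out, the last holds). Time passes only in rows, so rows that do not move let the fingers close, or fill a call up. It gives the time, the measured TCP pose, the force and the opening at its end, in the units of the state.
- ctrl.get_state(): the state, without advancing time (a new reading comes with each control period).
- ctrl.capture(name): name is "scene" or "top" or "wrist"; returns the picture (400x640x3 uint8, red, green, blue); there is no depth.
- ctrl.camera_model(name): a dict with "fx", "fy", "cx", "cy" (pixels), "rvec" (rotation vector, rad) and "tvec" (3), from world to camera coordinates, as OpenCV has them. Camera axes: x right, y down, z forward; pixel columns grow to the right and rows downward; lengths in m; the calibration is good to about 2 mm. The wrist camera is an equidistant fisheye: a pixel r from the principal point sees the ray r / f radians off the axis. A picture is of the moment at which its call begins: read the wrist's pose just before it. camera_model takes no time and is no camera call; for the wrist camera it gives the pose at the moment of the call.
- ctrl.close_job(): hands the job in, once; it reports no verdict.
Trained networks look in the newest picture that a camera, given by its name, has taken for a name from the list of things; names that differ only in an ending like _2 or _b are one class to them, and where a whole thing is asked for, a point or a joint stands for the part that bears it (a point fixed in the world has none). Each returns a list of dicts, best first, with "score" (0 to 1); they miss things now and then, are a little off and sometimes report something else, mostly with a low value. They report only what shows in the picture. A call takes as long as a camera call. They do not tell look-alikes from the thing itself.
- ctrl.trace(camera, thing): "region" (400x640 bool, what is visible of it).
- ctrl.tip_of(camera, thing): "centre" ([x, y, z] in m, in the coordinates of the camera as it stood for that picture, good to about 4 mm: a listed point, or the origin of a listed thing).
The state is a dict: "time": time; "joints": joint angles; "qvel": joint speeds; "joint_efforts": joint torques, N m; "ee_pos": TCP position; "tool_rot": TCP orientation; "ft_force": force on the tool from outside, world axes, zero at the start; "wrist_torque": the same for the moment, N m; "finger_gap": opening from 0.0 (shut) to 1.0 (fully open).
Only numpy, scipy, OpenCV 4.12 (cv2) and the standard library are available. Lean on these libraries where they do the work, as an engineer would, in place of code of your own. Each camera call takes 0.05 s, during which the arm holds its last target.

### The job

Run the spice grinder in pulse: take the lid with the bar grip (not the round-knobbed storage lid), drop its two lugs through the gaps of the grinder's collar until it sits fully down, and twist it clockwise, seen from above, until its bar points at the single-bar mark, halfway to the two-bar lock mark. Do not go on over the lock click; the lid is sprung and turns back if released, so finish while still gripping it there, steady at the single-bar mark. Leave the storage lid and the other things on the table where they are.

Things in the scene. Friction and masses are not known exactly. Their poses are not given: they have to be found in the camera images.
- grinder: Small grey electric spice grinder, upright, fixed to the table; 118 mm across its foot, 104 mm across its collar, 102 mm high, bowl open at the top. Origin: centre of its underside, z up. The two gaps for the lid's lugs lie in its own +x and -x directions. The lid turns from there clockwise seen from above; entry is 0, pulse 0.785 rad (45 degrees), lock 1.57 rad.
- grinder_mouth (a point): Centre of the grinder's mouth, on its axis, level with the top of its dark steel flange (102 mm above its underside). The flange is 10 mm thick, its round mouth 62 mm across, cut by two gaps for the lugs, each about 19 mm wide. Lid play in it: about 3 mm all round, 0.1 rad in yaw at the gaps. Space beneath the flange is free for the lugs.
- pulse_mark (a point): Single-bar mark (black, raised, 9 mm long) on the collar's rim, 47.5 mm from the axis, 100 mm above the underside, 45 degrees clockwise of the +x gap; its twin lies opposite. A round dot marks each gap, two bars side by side (90 degrees clockwise) the lock. The lock's sprung noses resist from about 1.0 rad; past about 1.3 rad it is over the click, and by 1.5 rad it stays locked.
- grinder_lid: Grey bayonet lid, loose, upright on its neck; about 0.12 kg. Origin: centre of its underside, z up. Neck 56 mm diameter, z = 0 to 22 mm; at its foot two lugs along its own +x and -x, 12 mm wide, 8 mm high, reaching 37 mm from the axis; cap 82 mm diameter, z = 22 to 32 mm. Either lug may go in either gap. Fully down (cap on flange) its origin is 80 mm above the grinder's; lugs not in the gaps: 102 mm.
- lid_grip (a point): Middle of the lid's upright bar grip, on its axis, 49 mm above the lid's underside. The bar runs along the lid's x, that is along its lugs: 56 mm long, 14 mm thick (in y), from 32 mm (top of the cap) to 67 mm above the underside.
- drive_ring (a joint): Sprung steel ring in the collar, pushed round by the lid's lugs. 0 = at rest, grows clockwise seen from above, end stop 1.55 rad. Reads the lid's angle from entry, less about 0.1 rad of play. Its spring pushes back with 0.05 Nm at 0 and 0.11 Nm at 0.8 rad.
- storage_lid: Grey plain storage lid, loose, not to be used: the same 82 mm cap, 62 mm high, but a round mushroom knob (32 mm) in place of a bar and no lugs. Origin: centre of its underside, z up. The two lids may stand in either's place.
- garlic_1: Garlic bulb, 56 mm, loose bystander. Origin: centre of its underside.
- lemon_1: Yellow lemon, 72x57x58 mm, loose bystander. Origin: centre of its underside.
- cup_00: White faceted cup without handle, 66 mm across, 63 mm high, loose bystander. Origin: centre of its underside.
Mind the look-alikes: they are no part of the job. Leave any green or red look-alike of the grinder_lid alone.

How it is judged:
On the way, in this order (a step that is already met when the one before it is completed fails the run):
1. the bar-grip lid sits fully down in the grinder's collar (z of grinder_lid in the frame of grinder between 0.074 and 0.0855 m and horizontal distance between grinder_lid and grinder below 0.006 m and angle between grinder_lid's own z axis and vertical below 0.08 rad), for 0.1 s.
2. the lid is twisted clockwise to the single-bar mark, held by the fingers (all of step 1 and angle between the x axis of grinder_lid and the x axis of grinder, either way round between 0.585 and 0.985 rad and value of joint drive_ring between 0.4 and 1.05 rad and contact force between the fingers and grinder_lid above 1 N), for 0.2 s.
At the end, for the whole second after the job is handed in: Bar-grip lid seated (origin 74 to 85.5 mm above the grinder's, 6 mm of its axis, tilt under 0.08 rad), turned 0.585 to 0.985 rad clockwise (mark at 0.785), drive ring at 0.4 to 1.05 rad and under 0.08 rad/s, lid under 20 mm/s, fingers on it with over 1 N (all of step 2 and velocity of joint drive_ring between -0.08 and 0.08 rad/s and linear speed of grinder_lid below 0.02 m/s); the arm keeps its last pose, push and grip.
It fails at once if the lid is turned on over the lock click (value of joint drive_ring above 1.2 rad).
It fails at once if storage_lid is moved more than 40 mm (distance of storage_lid from where it was at the start of the episode above 0.04 m).
It fails at once if garlic_1 is moved more than 40 mm (distance of garlic_1 from where it was at the start of the episode above 0.04 m).
It fails at once if lemon_1 is moved more than 40 mm (distance of lemon_1 from where it was at the start of the episode above 0.04 m).
It fails at once if cup_00 is moved more than 40 mm (distance of cup_00 from where it was at the start of the episode above 0.04 m).
It also fails if it takes over 42 s, if anything falls off the work surface, if the arm or the gripper's body presses on something with over 40 N, if the wrist force passes 120 N, or if a joint passes its speed limit or range.

## Working session

There is one attempt and no reset: what is moved stays moved. The work goes in short steps, Python scripts to look and compute and a tool call to move; the robot and the scene stay as the last step left them, time stands still between calls to the robot, and variables do not carry over. Pictures are saved under pics/ and viewed, and the job is handed in when it is done.

Besides the shell and the picture viewer there is one more tool, called after ">>>" as name(argument=value, ...), one argument or row to a line, values as JSON. apply_moves: Moves the arm, as the interface text tells. Its arguments: {"type":"object","properties":{"increments":{"type":"array"},"grip_force":{"type":"number"}},"required":["increments"]}

```bash
ls; mkdir -p pics
cat > h.py <<'E'
import numpy as np, cv2
from bench import ctrl
def cw(name,p,m=None):
    m=m or ctrl.camera_model(name)
    R=cv2.Rodrigues(np.array(m['rvec'],float))[0]; t=np.array(m['tvec'],float).ravel()
    return R.T@(np.array(p)-t)
def ray(name,uv,z,m=None):
    "pinhole pixel -> world at height z"
    m=m or ctrl.camera_model(name)
    R=cv2.Rodrigues(np.array(m['rvec'],float))[0]; t=np.array(m['tvec'],float).ravel()
    d=np.array([(uv[0]-m['cx'])/m['fx'],(uv[1]-m['cy'])/m['fy'],1.])
    if name=='wrist':
        r=np.hypot(d[0],d[1]); d=np.array([d[0]/r*np.sin(r),d[1]/r*np.sin(r),np.cos(r)])
    d=R.T@d; c=-R.T@t
    return c+d*(z-c[2])/d[2]
def proj(name,P,m=None):
    m=m or ctrl.camera_model(name)
    R=cv2.Rodrigues(np.array(m['rvec'],float))[0]; t=np.array(m['tvec'],float).ravel()
    p=R@np.array(P)+t
    if name=='wrist':
        a=np.hypot(p[0],p[1]); th=np.arctan2(a,p[2]); p=np.array([p[0]/a*th,p[1]/a*th,1])
    else: p=p/p[2]
    return np.array([m['fx']*p[0]+m['cx'],m['fy']*p[1]+m['cy']])
def save(name,im): cv2.imwrite('pics/'+name,im[:,:,::-1])
E
python3 - <<'E'
from h import *
s=ctrl.get_state(); print(s['time'],s['ee_pos'],s['tool_rot'],s['finger_gap'])
for c in ['scene','top']:
    im=ctrl.capture(c); save(c+'0.png',im)
    for th in ['grinder','grinder_mouth','grinder_lid','lid_grip','storage_lid']:
        for d in ctrl.tip_of(c,th)[:3]: print(c,th,round(d['score'],2),cw(c,d['centre']).round(4))
print(ctrl.get_state()['time'])
E
```

```text
pics
0.0 [0.2096935  0.61460522 0.23783758] [ 1.63615986e-01  9.86523733e-01 -8.52437707e-04 -7.99069684e-05] 1.0009448588120422
scene grinder 0.68 [ 0.4377  0.1282 -0.0018]
scene grinder 0.49 [ 0.4646 -0.3139 -0.0011]
scene grinder_mouth 0.97 [0.4365 0.127  0.1084]
scene grinder_lid 0.95 [ 0.355  -0.0178 -0.0038]
scene grinder_lid 0.81 [ 0.3662 -0.1593  0.0011]
scene grinder_lid 0.58 [ 0.4827 -0.1072  0.002 ]
scene lid_grip 0.71 [ 0.3608 -0.0141  0.0511]
scene lid_grip 0.68 [ 0.3654 -0.164   0.048 ]
scene lid_grip 0.64 [ 0.4884 -0.1094  0.0513]
scene storage_lid 0.55 [ 0.4623 -0.3155 -0.0012]
top grinder 0.69 [ 0.438   0.128  -0.0078]
top grinder_mouth 0.64 [0.4393 0.1272 0.1036]
top grinder_mouth 0.48 [ 0.4846 -0.1039  0.048 ]
top grinder_lid 0.86 [ 0.3604 -0.0199 -0.0018]
top grinder_lid 0.7 [ 0.3681 -0.1633  0.0004]
top grinder_lid 0.57 [ 0.4827 -0.1041  0.    ]
top lid_grip 0.96 [ 0.4858 -0.1058  0.0479]
top lid_grip 0.72 [ 0.3557 -0.0131  0.0496]
top lid_grip 0.55 [ 0.3629 -0.1571  0.0528]
top storage_lid 0.8 [ 0.4635 -0.3157 -0.0011]
top storage_lid 0.5 [0.4386 0.1297 0.1027]
top storage_lid 0.28 [ 0.484  -0.1053  0.0478]
0.6
```

View pics/scene0.png

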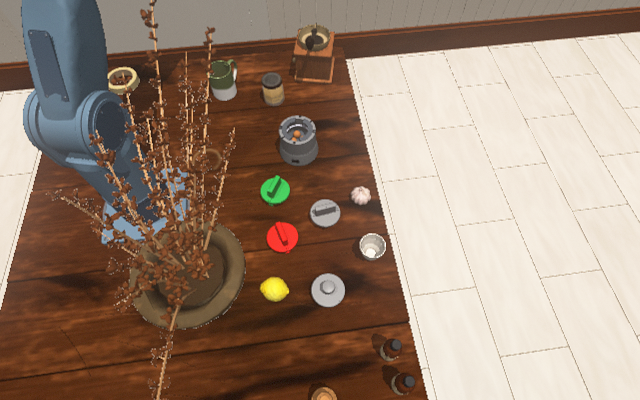

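View pics/top0.png

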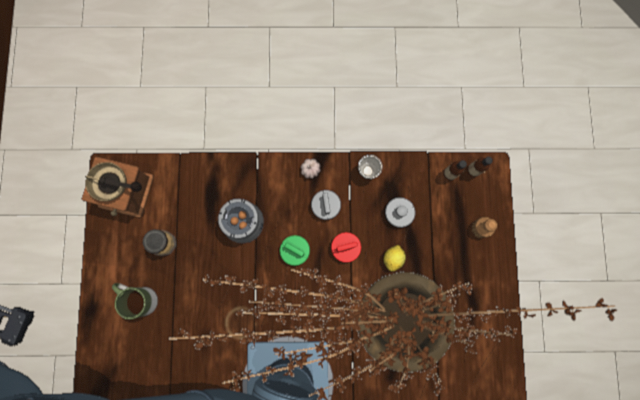

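The candidates in the top picture are green (294,250), red (346,247), a grey lid at (325,205) and a grey lid at (400,212). I'll confirm the two grey ones in an enlarged crop, and look at the dry plant as a possible obstacle.

Run:
```python
from h import *
t=cv2.imread('pics/top0.png'); s=cv2.imread('pics/scene0.png')
a=cv2.resize(t[175:275,200:430],(800,348),interpolation=cv2.INTER_CUBIC)
cv2.imwrite('pics/c1.png',a)
b=cv2.resize(s[0:350,40:300],(594,800)[::1],interpolation=cv2.INTER_CUBIC)[:,:]
cv2.imwrite('pics/c2.png',cv2.resize(s[0:330,40:340],(545,600),interpolation=cv2.INTER_CUBIC))
cv2.imwrite('pics/c3.png',cv2.resize(t[260:400,150:450],(800,373),interpolation=cv2.INTER_CUBIC))
for n in ['top','scene']:
    m=ctrl.camera_model(n); R=cv2.Rodrigues(np.array(m['rvec']))[0]; print(n,-R.T@np.array(m['tvec']).ravel(),m['fx'],m['cx'],m['cy'])
print(ray('top',(405,320),0.1))
```

```text
top [ 0.28141209 -0.06346761  1.32598015] 467.01721122148103 316.5727921755024 203.12374768318205
scene [ 0.4104037  -0.57038839  0.94760678] 383.9265376338886 322.2481363835643 197.0757740555175
[ 0.173475  -0.3039679  0.1      ]
```

View pics/c1.png

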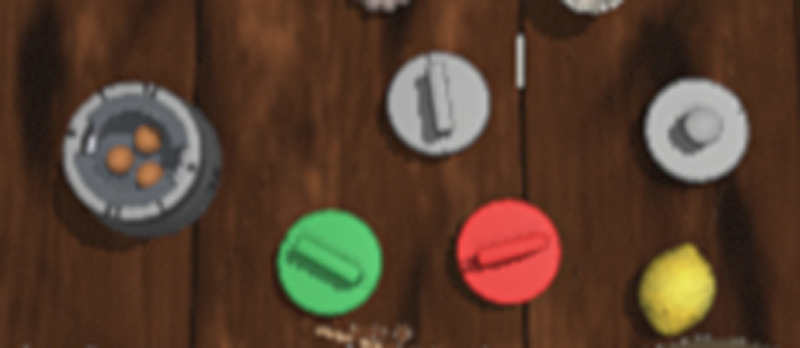

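View pics/c2.png

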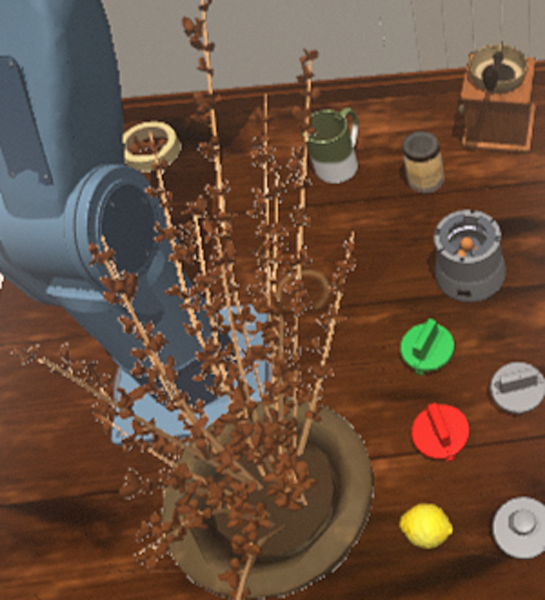

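View pics/c3.png

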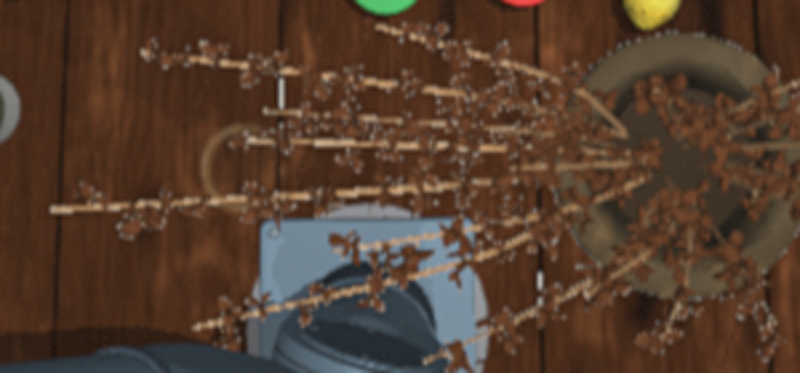

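Run:
```python
from h import *
def P(n):
    m=ctrl.camera_model(n); R=cv2.Rodrigues(np.array(m['rvec']))[0]
    K=np.array([[m['fx'],0,m['cx']],[0,m['fy'],m['cy']],[0,0,1]]); return K@np.c_[R,np.array(m['tvec']).ravel()]
S={'A':(153,3),'B':(209,30),'C':(234,129),'D':(54,192),'E':(186,55),'F':(96,132),'G':(123,75)}
T={'a':(169,339),'b':(204,278),'c':(292,270),'d':(223,383),'e':(309,395),'f':(249,301),'g':(238,314),'h':(276,352)}
for k,s in S.items():
    for j,t in T.items():
        X=cv2.triangulatePoints(P('scene'),P('top'),np.array(s,float).reshape(2,1),np.array(t,float).reshape(2,1))[:,0]; X=X[:3]/X[3]
        e=np.hypot(*(proj('scene',X)-s))+np.hypot(*(proj('top',X)-t))
        if e<14: print(k,j,X.round(3),round(e,1))
```

```text
A a [0.174 0.189 0.464] 1.5
A g [0.221 0.053 0.552] 5.8
B b [0.28  0.138 0.43 ] 3.3
B c [ 0.3   -0.031  0.551] 8.6
C b [0.269 0.226 0.022] 12.1
C c [ 0.298 -0.022  0.305] 0.0
E a [0.164 0.247 0.281] 12.7
E f [0.239 0.051 0.444] 1.5
E g [0.221 0.076 0.421] 7.9
F e [ 0.058 -0.059  0.38 ] 1.6
G d [0.077 0.11  0.359] 0.5
G h [ 0.145 -0.004  0.462] 10.5
```

Run:
```python
from h import *
t=cv2.imread('pics/top0.png')
cv2.imwrite('pics/c4.png',cv2.resize(t[190:250,210:270],(600,600),interpolation=cv2.INTER_CUBIC))
cv2.imwrite('pics/c5.png',cv2.resize(t[180:230,300:350],(600,600),interpolation=cv2.INTER_CUBIC))
w=ctrl.capture('wrist'); save('w0.png',w)
```

```text
(no output)
```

View pics/c4.png

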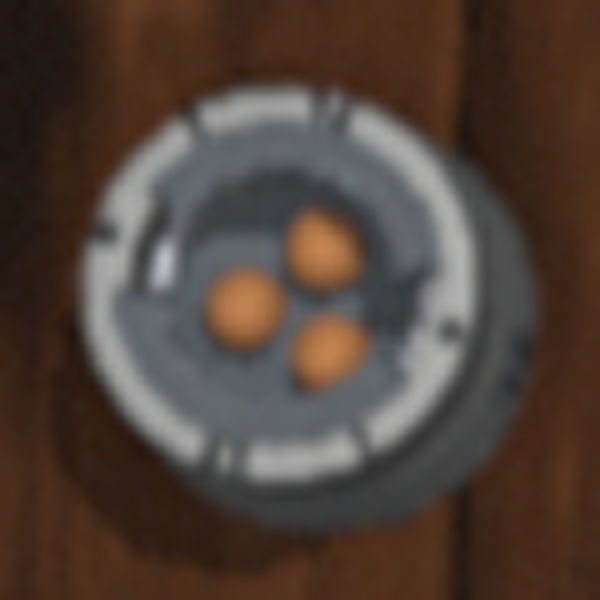

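View pics/c5.png

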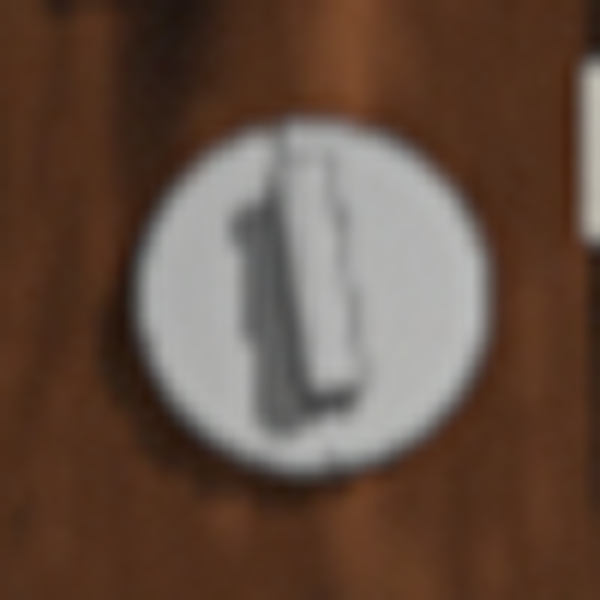

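View pics/w0.png

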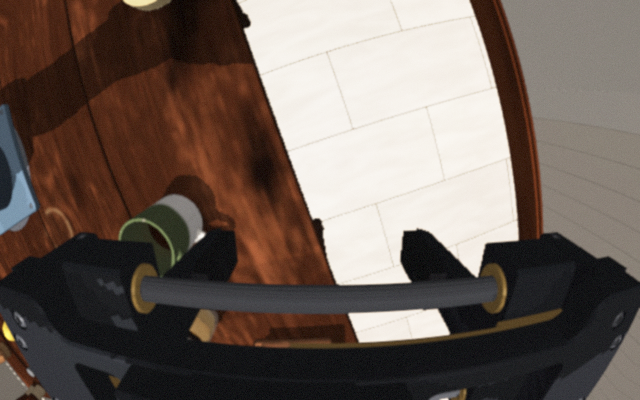

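>>> apply_moves(
  increments=[
    [[0, 0, 2], 0, 8.8],
    [[0, -2, 2], 0, 8.8],
    [[2, -3, 2], 0, 8.8],
    [[2, -4, 0], 0, 8.8],
    [[2, -4, 0], 0, 8.8],
  ],
  grip_force=20,
)

```text
time: 1.27
ee_pos: [0.2706, 0.4841, 0.2991]
tool_rot: [0.164, 0.987, 0.0, 0.0]
ft_force: [1.1, 0.1, 0.1]
finger_gap: 1.002
```

The grey lid at (325,205) has the straight bar and a lug showing at its edge. The one at (400,212) has the round knob, so it's the storage lid. The lid's bar is about 6° from world x. The grinder's dots at (220,213) and (255,223) put its gap axis at about 74°. Next I'll work those out more precisely.

Run:
```python
from h import *
def c4(p): return (210+ (p[0]+.5)/10-.5,190+(p[1]+.5)/10-.5)
def c5(p): return (300+ (p[0]+.5)/12-.5,180+(p[1]+.5)/12-.5)
a=ray('top',c4((103,232)),.1);b=ray('top',c4((450,332)),.1)
print('dots',a,b,(a+b)/2,np.linalg.norm(a-b),np.degrees(np.arctan2(*(a-b)[1::-1])))
for p,q in [((190,120),(362,435)),((331,108),(225,455))]:
    a=ray('top',c4(p),.1);b=ray('top',c4(q),.1); print((a+b)/2,np.linalg.norm(a-b),np.degrees(np.arctan2(*(a-b)[1::-1])))
a=ray('top',c5((308,152)),.067);b=ray('top',c5((335,388)),.067)
print('bar',(a+b)/2,np.linalg.norm(a-b),np.degrees(np.arctan2(*(a-b)[1::-1])))
print('cap',ray('top',c5((313,295)),.032))
for p in [(310,168),(370,167),(400,212),(395,258)]: print(ray('top',p,.04).round(3))
```

```text
dots [0.45271107 0.17674278 0.1       ] [0.42573461 0.08474614 0.1       ] [0.43922284 0.13074446 0.1       ] 0.09587028466844909 73.65711289320296
[0.44061981 0.13096486 0.1       ] 0.09632612103488251 29.27940726483238
[0.43961576 0.13021572 0.1       ] 0.09580547872687098 -15.731669983794122
bar [ 0.48580809 -0.10619219  0.067     ] 0.05474836636035978 5.9402727463271106
cap [ 0.48548206 -0.10534901  0.032     ]
[ 0.588 -0.062  0.04 ]
[ 0.59  -0.232  0.04 ]
[ 0.461 -0.312  0.04 ]
[ 0.334 -0.294  0.04 ]
```

>>> apply_moves(
  increments=[
    [[2, -4, 1], -10, 8.8],
    [[2, -4, 1], -10, 8.8],
    [[2, -4, 1], -10, 8.8],
    [[2, -4, 1], -10, 8.8],
    [[2, -3, 0], -10, 8.8],
  ],
)

```text
time: 1.9
ee_pos: [0.3709, 0.2937, 0.3398]
tool_rot: [0.568, 0.823, 0.001, 0.0]
ft_force: [-0.5, 0.0, -0.4]
finger_gap: 0.998
```

```bash
python3 -c "
from h import *
s=ctrl.get_state();print(s['joints'],s['ee_pos'],s['tool_rot'],s['joint_efforts'])"
```

```text
[-0.99696852  0.11877503  0.2559475   1.87652626 -0.03323955  1.14821729
 -0.3665764 ] [0.37090768 0.29372568 0.33980076] [5.68020353e-01 8.23013813e-01 1.06543509e-03 8.29127736e-05] [-1.50341950e+00 -3.31762183e+01  3.72776622e-01 -2.62469512e+01
  2.78397073e-02  2.28241361e-01  1.04888957e+00]
```

>>> apply_moves(
  increments=[
    [[1, -4, 0], -10, 8.8],
    [[1, -4, 0], -10, 8.8],
    [[1, -4, 0], -10, 8.8],
    [[1, -4, 0], -10, 8.8],
    [[1, -2, 0], -10, 8.8],
  ],
)

```text
time: 2.52
ee_pos: [0.4201, 0.113, 0.339]
tool_rot: [0.863, 0.505, 0.0, -0.0]
ft_force: [0.1, -0.3, -0.1]
finger_gap: 0.995
```

```bash
python3 -c "
from h import *
s=ctrl.get_state();print(s['joints'].round(2),s['ee_pos'],s['tool_rot'],s['joint_efforts'].round(1))
m=ctrl.camera_model('wrist');save('w1.png',ctrl.capture('wrist'))
print(m, proj('wrist',(.4395,.1305,.1),m),proj('wrist',(.4857,-.106,.05),m))"
```

```text
[-0.81  0.04  0.47  1.97 -0.02  1.14 -0.85] [0.42011317 0.11298713 0.33901307] [ 8.62985019e-01  5.05229398e-01  3.10979416e-04 -1.25799619e-04] [ -0.4 -26.1   0.7 -25.6   0.2   0.1   1.4]
{'fx': 309.70691628693146, 'fy': 309.70691628693146, 'cx': 318.36344193719026, 'cy': 193.05087273365666, 'rvec': array([-2.77515971,  0.72399149,  0.10183286]), 'tvec': array([-0.31118276,  0.22592578,  0.56984767])} [325.26304253 143.26907763] [418.89426941 254.58797321]
```

View pics/w1.png

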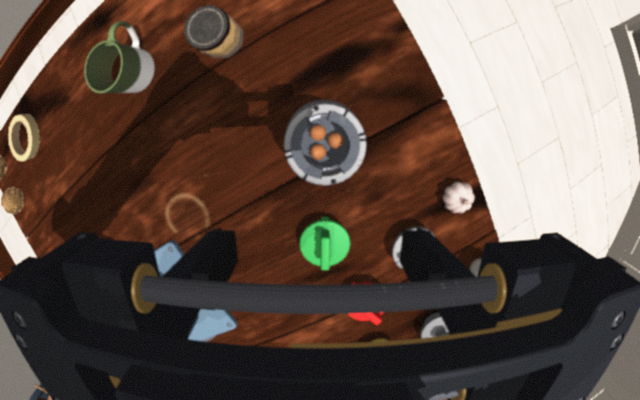

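The collar centre shows at (326,144) and my estimate projects to (325,143), so they agree. Going on to the lid.

>>> apply_moves(
  increments=[
    [[1.3, -4.4, -1], -10.6, 8.8],
    [[1.3, -4.4, -1], -10.6, 8.8],
    [[1.3, -4.4, -1], -10.6, 8.8],
    [[1.3, -4.4, -2], -10.6, 8.8],
    [[0, 0, -2], -10.6, 7],
  ],
)

```text
time: 3.2
ee_pos: [0.4726, -0.0639, 0.2686]
tool_rot: [0.998, 0.067, 0.001, 0.001]
ft_force: [-0.4, 0.4, -0.2]
finger_gap: 0.91
```

```bash
python3 -c "
from h import *
s=ctrl.get_state();print(s['joints'].round(2),s['ee_pos'],s['tool_rot'],s['joint_efforts'].round(1))
m=ctrl.camera_model('wrist');save('w2.png',ctrl.capture('wrist'))
print(proj('wrist',(.4395,.1305,.1),m),proj('wrist',(.4857,-.106,.032),m))
w=cv2.imread('pics/w1.png');cv2.imwrite('pics/w1c.png',cv2.resize(w[95:195,275:375],(600,600),interpolation=cv2.INTER_CUBIC))
"
```

```text
[-0.57  0.24  0.72  1.98 -0.18  0.99 -1.2 ] [ 0.47256319 -0.06393433  0.26862933] [9.97778645e-01 6.66080061e-02 7.52970259e-04 7.63637091e-04] [  2.9 -31.9   5.6 -24.7   0.5   0.3   2.1]
[148.80975016 182.37209458] [352.71811377 157.31850409]
```

View pics/w2.png

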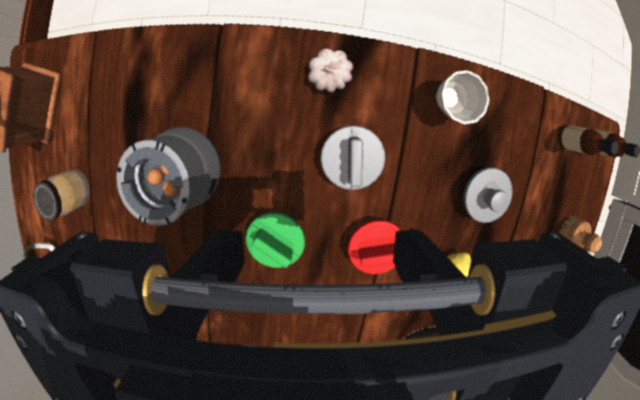

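View pics/w1c.png

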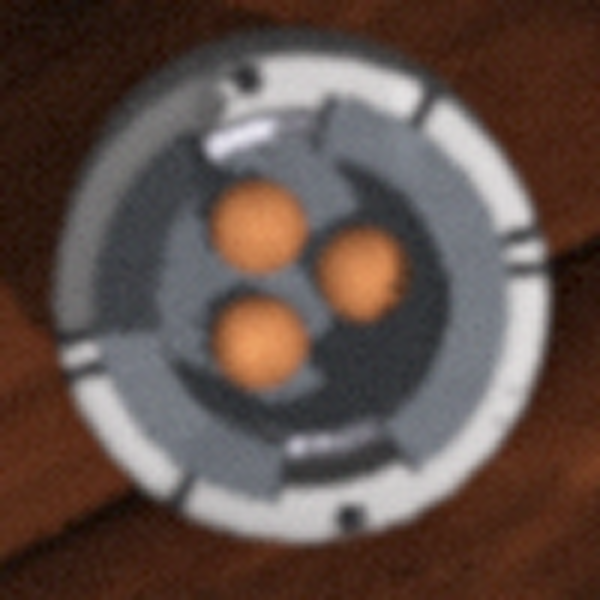

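Run:
```python
from h import *
m1={'fx':309.70691628693146,'fy':309.70691628693146,'cx':318.36344193719026,'cy':193.05087273365666,'rvec':np.array([-2.77515971,0.72399149,0.10183286]),'tvec':np.array([-0.31118276,0.22592578,0.56984767])}
def f(p,x0,y0,s,z,m): return ray('wrist',(x0+(p[0]+.5)/s-.5,y0+(p[1]+.5)/s-.5),z,m)
for p,q in [((245,80),(350,518)),((428,100),(183,492)),((523,250),(82,354))]:
    a=f(p,275,95,6,.1,m1);b=f(q,275,95,6,.1,m1); print((a+b)/2,np.linalg.norm(a-b),np.degrees(np.arctan2(*(a-b)[1::-1])))
s=ctrl.get_state();print(s['time'],s['joints'].round(2),s['ee_pos'],s['joint_efforts'].round(1),s['ft_force'])
w=cv2.imread('pics/w2.png');cv2.imwrite('pics/w2c.png',cv2.resize(w[115:195,313:393],(640,640)[::1],interpolation=cv2.INTER_CUBIC)[:600])
```

```text
[0.43750555 0.12917151 0.1       ] 0.09523794829715401 74.27674871539013
[0.43881082 0.12948201 0.1       ] 0.09737844798368672 29.247473227753233
[0.43823575 0.12912729 0.1       ] 0.0947679080244253 -15.691571286789006
3.25 [-0.58  0.24  0.72  1.99 -0.19  0.99 -1.21] [ 0.4707614  -0.06177515  0.26610832] [  2.  -35.1   6.6 -27.5   0.2  -0.2   0.6] [-2.00821362  0.78660829 -2.17385354]
```

View pics/w2c.png

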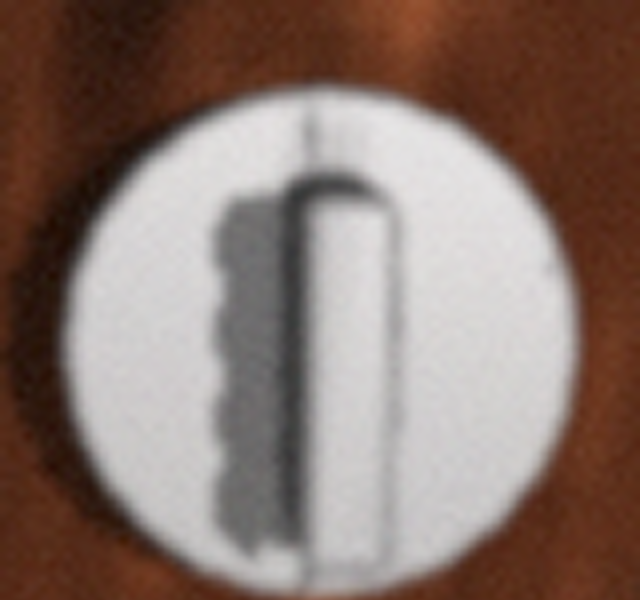

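>>> apply_moves(
  increments=[
    [[0, 0, 0], 0, 7],
    [[0, 0, 0], 0, 7],
    [[0, 0, 0], 0, 7],
    [[0, 0, 0], 0, 7],
    [[0, 0, 0], 0, 7],
  ],
)

```text
time: 3.88
ee_pos: [0.472, -0.0607, 0.2689]
tool_rot: [0.997, 0.071, 0.0, -0.0]
ft_force: [-0.1, -0.1, -1.1]
finger_gap: 0.795
```

Run:
```python
from h import *
s=ctrl.get_state();print(s['time'],s['joints'].round(3),s['ee_pos'],s['tool_rot'],s['joint_efforts'].round(1),s['ft_force'])
save('s1.png',ctrl.capture('scene'));save('t1.png',ctrl.capture('top'))
```

```text
3.875 [-0.576  0.234  0.715  1.983 -0.183  0.988 -1.2  ] [ 0.47196153 -0.06073564  0.26891854] [ 9.97441079e-01  7.14930542e-02  1.77351083e-04 -7.85963492e-05] [ -0.  -29.9   4.4 -23.7  -0.   -0.1   0. ] [-0.09563725 -0.07339257 -1.12043708]
```

View pics/s1.png

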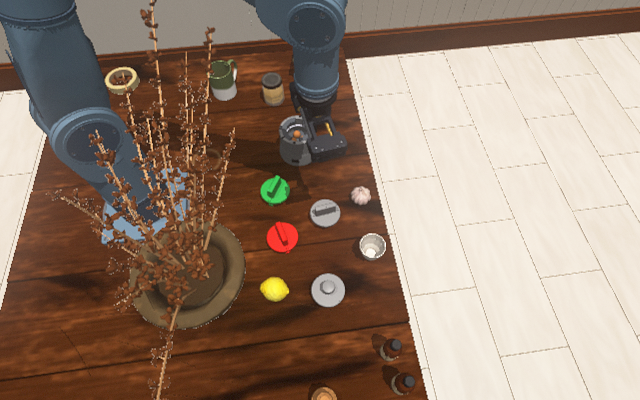

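View pics/t1.png

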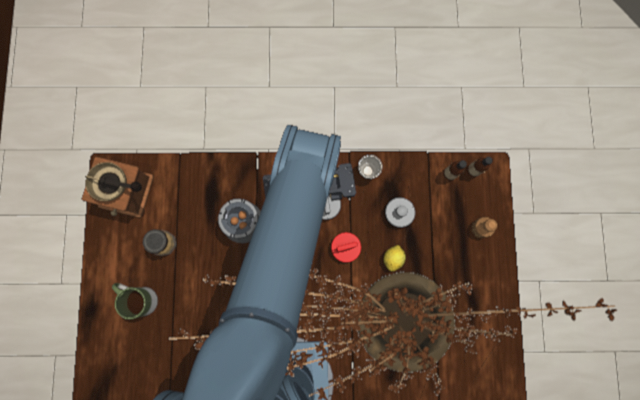

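The forearm passes clear above the stems. I'll move over the lid and refine from there.

>>> apply_moves(
  increments=[
    [[0.7, -2.3, -2], -1.5, 6],
    [[0.7, -2.2, -3], 0, 6],
    [[0, 0, -3], 0, 6],
    [[0, 0, -3], 0, 6],
    [[0, 0, 0], 0, 6],
  ],
)

```text
time: 4.6
ee_pos: [0.4844, -0.1057, 0.1572]
tool_rot: [0.998, 0.058, -0.002, -0.0]
ft_force: [-0.2, -0.1, 0.3]
finger_gap: 0.682
```

Run:
```python
from h import *
import json
s=ctrl.get_state();print(s['time'],s['joints'].round(3),s['ee_pos'],s['tool_rot'],s['joint_efforts'].round(1))
m=ctrl.camera_model('wrist');w=ctrl.capture('wrist');save('w3.png',w)
json.dump({k:np.array(v).tolist() for k,v in m.items()},open('m3.json','w'))
c=proj('wrist',(.4857,-.106,.067),m);print(c)
x0,y0=int(c[0])-70,int(c[1])-60
print(x0,y0);save('w3c.png',cv2.resize(w[max(y0,0):y0+120,x0:x0+140],None,fx=5,fy=5,interpolation=cv2.INTER_CUBIC))
```

```text
4.6 [-0.38   0.459  0.638  2.033 -0.386  0.772 -0.964] [ 0.48436628 -0.10571706  0.15723652] [ 9.98312051e-01  5.80386916e-02 -2.13327247e-03 -9.14235246e-05] [  0.3 -37.7   7.1 -18.   -0.3  -0.4   0.2]
[318.91617803 194.37995914]
248 134
```

View pics/w3c.png

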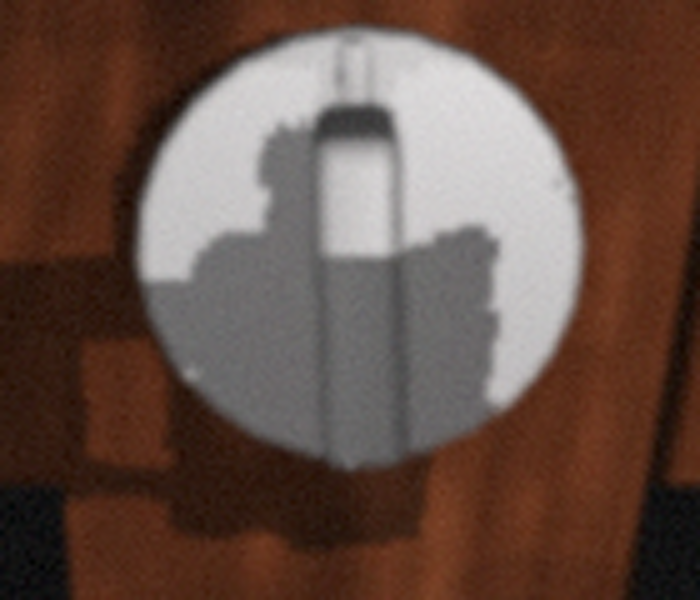

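Run:
```python
from h import *
import json
m=json.load(open('m3.json'))
def f(p,z): return ray('wrist',(248+(p[0]+.5)/5-.5,134+(p[1]+.5)/5-.5),z,m)
for p,q in [((319,140),(327,455)),((394,140),(403,455)),((356,140),(365,457))]:
    a=f(p,.067);b=f(q,.067); print(a.round(4),b.round(4),np.linalg.norm(a-b),np.degrees(np.arctan2(*(a-b)[1::-1])))
print(np.linalg.norm(f((319,200),.067)-f((395,200),.067)))
print('cap',f((361,248),.032))
```

```text
[ 0.5113 -0.0971  0.067 ] [ 0.4594 -0.1042  0.067 ] 0.05237584490792549 7.795926710816435
[ 0.5127 -0.1086  0.067 ] [ 0.4609 -0.1166  0.067 ] 0.05240520783222438 8.761081436989956
[ 0.512  -0.1028  0.067 ] [ 0.4598 -0.1105  0.067 ] 0.0527358603208179 8.352452202760414
0.011865097236920525
cap [ 0.48588668 -0.10681116  0.032     ]
```

>>> apply_moves(
  increments=[
    [[0.1, -0.1, -3], 0.8, 6],
    [[0, 0, -3], 0, 6],
    [[0, 0, -3], 0, 6],
    [[0, 0, -2], 0, 6],
    [[0, 0, -0.9], 0, 5],
  ],
)

```text
time: 5.28
ee_pos: [0.4878, -0.1068, 0.0401]
tool_rot: [0.998, 0.065, 0.001, 0.0]
ft_force: [0.7, 0.1, 0.5]
finger_gap: 0.59
```

>>> apply_moves(
  increments=[
    [[-0.1, 0, -0.3], 0, 4],
    [[0, 0, 0], 0, 2],
    [[0, 0, 0], 0, 0.5],
    [[0, 0, 0], 0, 0.5],
    [[0, 0, 0], 0, 0.5],
  ],
  grip_force=35,
)

```text
time: 5.9
ee_pos: [0.4862, -0.1067, 0.0371]
tool_rot: [0.998, 0.065, 0.0, -0.0]
ft_force: [-1.3, 0.9, 4.3]
finger_gap: 0.156
```

>>> apply_moves(
  increments=[
    [[0, 0, 0], 0, 0.5],
    [[0, 0, 0], 0, 0.5],
    [[0, 0, 0], 0, 0.5],
    [[0, 0, 0], 0, 0.5],
    [[0, 0, 0], 0, 0.5],
  ],
)

```text
time: 6.52
ee_pos: [0.4863, -0.1067, 0.0371]
tool_rot: [0.998, 0.065, 0.0, -0.0]
ft_force: [-1.2, 1.6, 5.4]
finger_gap: 0.157
```

Gap is 13.8 mm, which matches the 14 mm bar, so it's gripped. Now lifting and carrying it.

>>> apply_moves(
  increments=[
    [[0, 0, 2], 0, 0.5],
    [[0, 0, 3], 0, 0.5],
    [[0, 0, 4], 0, 0.5],
    [[0, 0, 4], 0, 0.5],
    [[0, 0, 3], 0, 0.5],
  ],
)

```text
time: 7.15
ee_pos: [0.4858, -0.1069, 0.198]
tool_rot: [0.998, 0.065, 0.0, 0.0]
ft_force: [0.4, 0.7, -2.2]
finger_gap: 0.154
```

>>> apply_moves(
  increments=[
    [[-0.5, 2.5, 0], 8, 0.5],
    [[-0.6, 3.2, 0], 8, 0.5],
    [[-0.6, 3.2, 0], 8, 0.5],
    [[-0.6, 3.2, 0], 8, 0.5],
    [[-0.6, 3.2, 0], 8, 0.5],
  ],
)

```text
time: 7.78
ee_pos: [0.4562, 0.047, 0.1965]
tool_rot: [0.915, 0.404, -0.0, 0.0]
ft_force: [0.2, 0.3, -1.6]
finger_gap: 0.154
```

>>> apply_moves(
  increments=[
    [[-0.6, 3.0, 0], 8, 0.5],
    [[-0.5, 2.6, 0], 8, 0.5],
    [[-0.3, 1.7, 0], 7, 0.5],
    [[0, 0, 0], 0, 0.5],
    [[0, 0, 0], 0, 0.5],
  ],
)

```text
time: 8.4
ee_pos: [0.4428, 0.1181, 0.1966]
tool_rot: [0.818, 0.576, -0.0, 0.0]
ft_force: [-0.1, -0.4, -1.8]
finger_gap: 0.156
```

Run:
```python
from h import *
import json
s=ctrl.get_state();print(s['time'],s['joints'].round(3),s['ee_pos'],s['tool_rot'],s['joint_efforts'].round(1),s['finger_gap'])
m=ctrl.camera_model('wrist');w=ctrl.capture('wrist');save('w4.png',w)
json.dump({k:np.array(v).tolist() for k,v in m.items()},open('m4.json','w'))
save('s4.png',cv2.resize(ctrl.capture('scene')[80:240,200:400],None,fx=3.75,fy=3.75))
```

```text
8.4 [-0.69   0.281  0.389  2.085 -0.147  0.801 -0.557] [0.44283684 0.11809921 0.19656591] [ 8.17796959e-01  5.75506733e-01 -3.19802556e-04  1.80184005e-04] [ -0.5 -35.5   2.8 -21.   -0.1  -0.    0. ] 0.15575253959167762
```

View pics/w4.png

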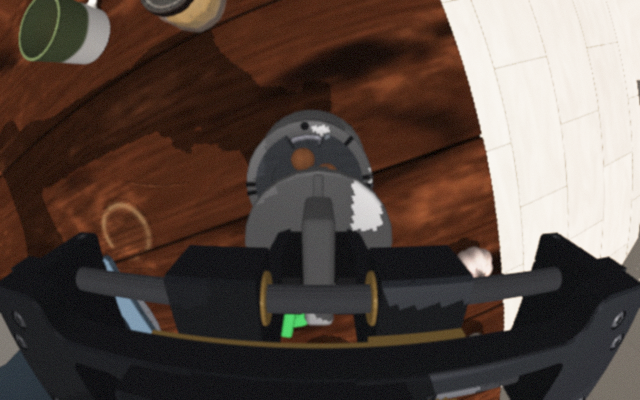

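View pics/s4.png

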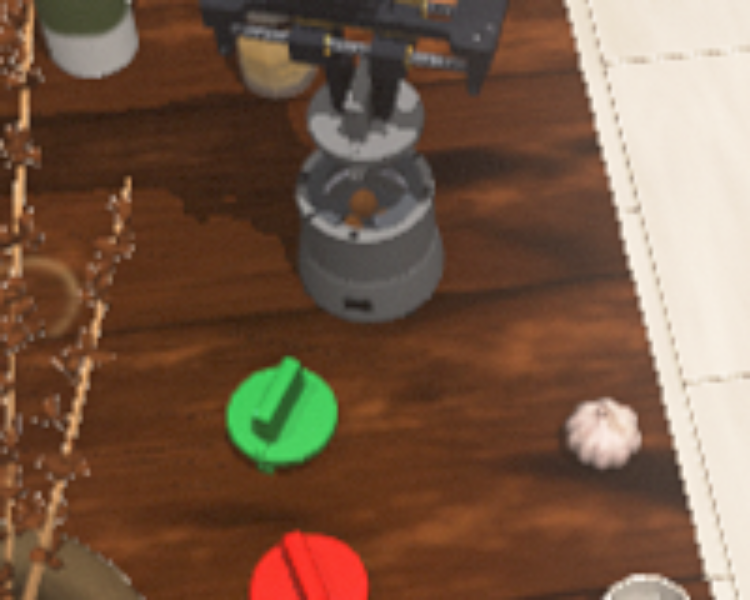

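>>> apply_moves(
  increments=[
    [[-0.2, 0.6, -1], 2, 0.5],
    [[-0.2, 0.6, -1.5], 1.9, 0.5],
    [[0, 0, -1.5], 0, 0.5],
    [[0, 0, -0.5], 0, 0.5],
    [[0, 0, 0], 0, 0.5],
  ],
)

```text
time: 9.12
ee_pos: [0.4387, 0.1308, 0.1512]
tool_rot: [0.797, 0.604, -0.001, 0.0]
ft_force: [0.2, -0.1, -1.9]
finger_gap: 0.157
```

Run:
```python
from h import *
import json
s=ctrl.get_state();print(s['time'],s['ee_pos'],s['tool_rot'],np.degrees(2*np.arctan2(s['tool_rot'][1],s['tool_rot'][0])),s['ft_force'],s['wrist_torque'])
w=ctrl.capture('wrist');save('w5.png',w[80:330,180:460].repeat(2,0).repeat(2,1))
```

```text
9.125 [0.43867576 0.13078508 0.15119973] [ 7.96888263e-01  6.04126417e-01 -6.05971855e-04  1.86236867e-05] 74.33202737504328 [ 0.17189899 -0.11224985 -1.91124226] [-0.05531531  0.09913757  0.02828725]
```

View pics/w5.png

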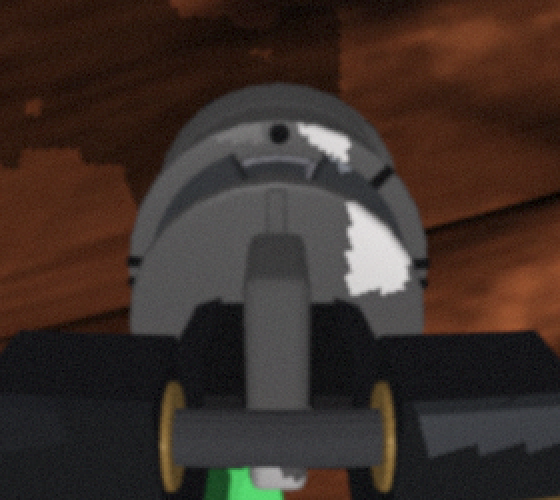

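The bar and its lug line point straight at the dot (279,132 in the crop), and the lid looks centred. Lowering it.

>>> apply_moves(
  increments=[
    [[0, 0, -0.5], 0, 0.5],
    [[0, 0, -0.5], 0, 0.5],
    [[0, 0, -0.4], 0, 0.5],
    [[0, 0, -0.3], 0, 0.5],
    [[0, 0, -0.3], 0, 0.5],
  ],
)

```text
time: 9.8
ee_pos: [0.4389, 0.1312, 0.1315]
tool_rot: [0.797, 0.604, -0.0, 0.0]
ft_force: [-0.2, -0.3, -1.8]
finger_gap: 0.156
```

>>> apply_moves(
  increments=[
    [[0, -0.05, -0.4], 0, 0.5],
    [[0, 0, -0.4], 0, 0.5],
    [[0, 0, -0.4], 0, 0.5],
    [[0, 0, -0.2], 0, 0.5],
    [[0, 0, 0], 0, 0.5],
  ],
)

```text
time: 10.42
ee_pos: [0.4388, 0.1306, 0.1176]
tool_rot: [0.797, 0.604, -0.0, -0.0]
ft_force: [-0.8, 0.3, -1.4]
finger_gap: 0.158
```

>>> apply_moves(
  increments=[
    [[0, 0, -0.1], 0, 0.5],
    [[0, 0, -0.1], 0, 0.5],
    [[0, 0, 0], 0, 0.5],
    [[0, 0, 0], 0, 0.5],
    [[0, 0, 0], 0, 0.5],
  ],
  grip_force=45,
)

```text
time: 11.05
ee_pos: [0.439, 0.1307, 0.117]
tool_rot: [0.797, 0.604, 0.0, -0.0]
ft_force: [-6.0, -0.8, 19.1]
finger_gap: 0.157
```

Run:
```python
from h import *
s=ctrl.get_state();print(s['time'],s['ee_pos'],s['ft_force'],s['wrist_torque'])
save('s6.png',cv2.resize(ctrl.capture('scene')[80:190,230:370],None,fx=5,fy=5,interpolation=cv2.INTER_CUBIC))
```

```text
11.05 [0.43898592 0.13072728 0.11703474] [-5.95142788 -0.75142514 19.14798187] [-4.55999616e-01  1.16852814e+00  1.06545947e-03]
```

View pics/s6.png

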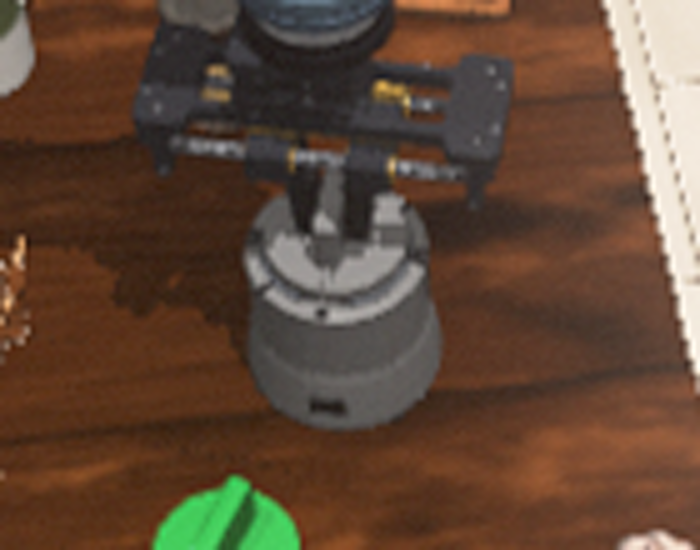

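Seated: the TCP is at 0.117 as predicted, with 19 N reaction. Now the twist, with a little less press.

>>> apply_moves(
  increments=[
    [[0, 0, 0.05], -5, 0.5],
    [[0, 0, 0], -7, 0.5],
    [[0, 0, 0], -7, 0.5],
    [[0, 0, 0], -7, 0.5],
    [[0, 0, 0], -6, 0.5],
  ],
)

```text
time: 11.72
ee_pos: [0.4402, 0.1307, 0.1171]
tool_rot: [0.933, 0.36, 0.001, 0.0]
ft_force: [-0.1, -1.5, 4.0]
finger_gap: 0.152
```

>>> apply_moves(
  increments=[
    [[0, 0, 0], -5, 0.5],
    [[0, 0, 0], -4, 0.5],
    [[0, 0, 0], -3, 0.5],
    [[0, 0, 0], 0, 0.5],
    [[0, 0, 0], 0, 0.5],
  ],
)

```text
time: 12.35
ee_pos: [0.4404, 0.1304, 0.1171]
tool_rot: [0.965, 0.262, 0.001, 0.0]
ft_force: [1.0, -2.3, 4.4]
finger_gap: 0.155
```

Run:
```python
from h import *
s=ctrl.get_state();print(s['time'],s['ee_pos'],np.degrees(2*np.arctan2(s['tool_rot'][1],s['tool_rot'][0])),s['ft_force'],s['wrist_torque'],s['finger_gap'])
w=ctrl.capture('wrist');save('w7.png',w[80:330,180:460].repeat(2,0).repeat(2,1))
save('s7.png',cv2.resize(ctrl.capture('scene')[80:190,230:370],None,fx=5,fy=5,interpolation=cv2.INTER_CUBIC))
```

```text
12.35 [0.44043088 0.13038659 0.11707222] 30.359145855510334 [ 1.01464453 -2.34461091  4.36754437] [-0.58787846 -0.05473479  0.14306032] 0.1547609201349789
```

View pics/w7.png

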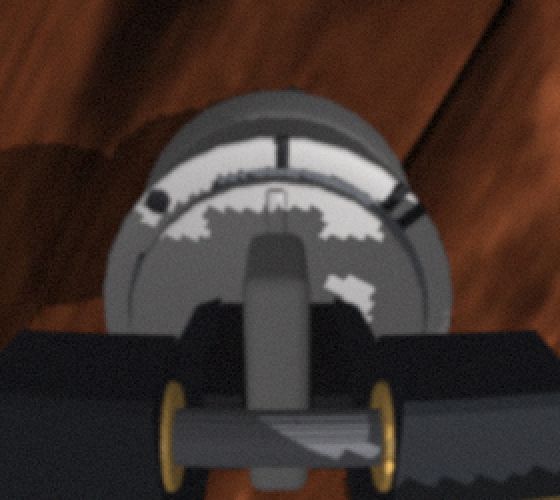

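View pics/s7.png

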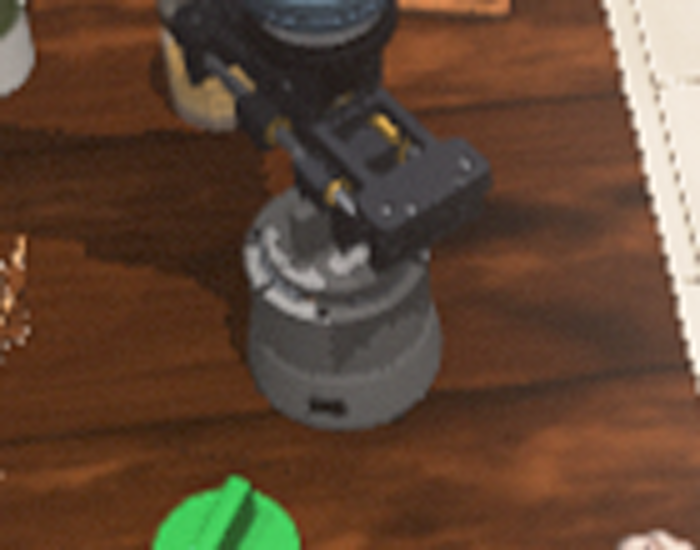

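The bar and lug line (276,200) point at the single-bar mark (281,150), and 0.14 Nm of spring torque is being held. One small trim, then check it's steady.

>>> apply_moves(
  increments=[
    [[0, 0, 0], -1, 0.5],
    [[0, 0, 0], 0, 0.5],
    [[0, 0, 0], 0, 0.5],
    [[0, 0, 0], 0, 0.5],
    [[0, 0, 0], 0, 0.5],
  ],
)

```text
time: 13.08
ee_pos: [0.4404, 0.1304, 0.1171]
tool_rot: [0.967, 0.254, 0.001, 0.0]
ft_force: [1.4, -1.0, 6.4]
finger_gap: 0.151
```

>>> apply_moves(
  increments=[
    [[0, 0, 0], 0, 0.5],
    [[0, 0, 0], 0, 0.5],
    [[0, 0, 0], 0, 0.5],
    [[0, 0, 0], 0, 0.5],
    [[0, 0, 0], 0, 0.5],
  ],
)

```text
time: 13.7
ee_pos: [0.4404, 0.1303, 0.1171]
tool_rot: [0.967, 0.254, 0.001, 0.0]
ft_force: [0.8, -2.1, 5.1]
finger_gap: 0.15
```

Run:
```python
from h import *
s=ctrl.get_state();print(s['time'],s['ee_pos'],np.degrees(2*np.arctan2(s['tool_rot'][1],s['tool_rot'][0])),s['ft_force'],s['wrist_torque'],s['finger_gap'],abs(s['qvel']).max())
w=ctrl.capture('wrist');save('w8.png',w[80:330,180:460].repeat(2,0).repeat(2,1))
```

```text
13.7 [0.44044329 0.13034541 0.11709169] 29.374292966823173 [ 0.82496234 -2.08592879  5.14758413] [-0.57481707 -0.04481375  0.21709001] 0.15025969130730546 0.002172933940831824
```

View pics/w8.png

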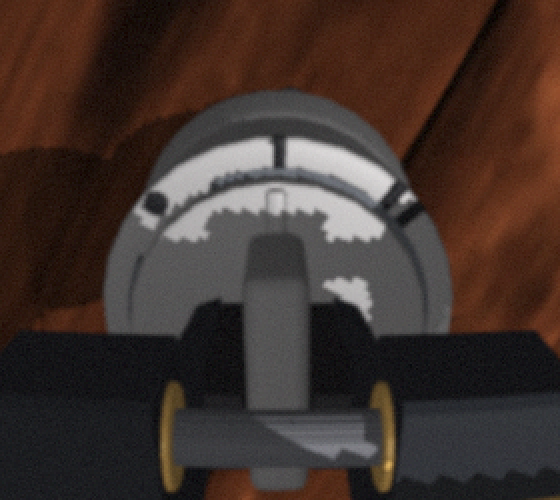

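The lid line (277,200) meets the single-bar mark (278,150), the pose is steady and the grip is holding. Handing in.

```bash
python3 -c "
from bench import ctrl
print(ctrl.close_job())"
```

```text
the job is handed in; nothing more can be done
None
```

I took the grey bar-grip lid, seated it in the grinder's collar, twisted it about 45° clockwise and handed the job in while still gripping it at the single-bar mark. No verdict came back.

- **Seated:** the lid went through the gaps with no measurable contact force. It stopped at a tool height of 0.117 m, the height expected for fully down, with about 19 N reaction.
- **At the mark:** the bar ended at 29.4° in the world frame, and I had measured the mark at about 29.3°. The last wrist picture shows the lid's line on the single-bar mark.
- **Steady:** the wrist held about 0.2 Nm against the spring, and joint speeds were below 0.003 rad/s over the last check. Grip was set to 45 N, with the fingers about 13 mm apart on the 14 mm bar.
- **Other objects:** I never touched the storage lid, garlic, lemon or cup on purpose, and no contact showed. I did not measure their positions again at the end.
- **Not checked directly:** the drive ring has no sensor reading; I judged it from the lid angle and the spring torque.
- **Disagreements:** the two cameras differed by about 2° on the lid's starting angle and 1–2 mm on the grinder's centre. Closing the gripper squared the lid up, and the insertion fit showed the centre was good enough.

The job finished at 13.7 s of the 42 s allowed.

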